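Hand-check the sprinkler rotor from stop to stop

TASK

Check by hand that the sprinkler's rotor turns freely: with the fingers shut, push the upright nozzle on its long arm round anticlockwise (seen from above) until you feel it come up against its hidden stop, then push it back clockwise until you feel the other stop. Push gently, never with more than 25 N, and do not grip it. Finally leave the long arm standing right over the inlet pipe, and leave the other things on the cart alone.

Things in the scene. Friction and masses are not known exactly. Their poses are not given: they have to be found in the camera images.
- sprinkler: grey rotary sprinkler, screwed fast to the cart: round foot 140 mm across on a column, an inlet pipe (22 mm thick, brass end) running out level along its +x to 106 mm from the axis, 45 mm above the cart. Origin on the rotor's axis (vertical, z up) at the cart top
- cap (a point): the sprinkler's rotor: grey cap 92 mm across with one long and two short level arms (12 mm tubes). This point is on the axis, 110 mm above the cart; x runs along the long arm. Cap top is 110 mm, arms' tops 101 mm, short arms' end balls 104 mm above the cart and reach 81 mm from the axis
- nozzle (a point): centre of the exposed part of the upright round nozzle at the end of the long arm, 15 mm thick, 100 mm out from the axis; it stands from 101 mm up to 152 mm above the cart. This point is 122 mm above the cart. It takes about 1 N to push round, does not coast and stays where left; the axis is rigid, so a pusher that strays from the circle about it or cuts it in long chords can bind on the nozzle
- rotor (a joint): turn of the rotor in rad, anticlockwise positive seen from above; 0 when the long arm lies right over the inlet pipe. It starts within 0.35 of 0. Turning ends at a hidden stop on either side, somewhere between 0.6 and 1.45 rad each way, different on each side and each time: it can only be felt (the stops are rubber, the push at the nozzle rises by some newtons per mm)
- lug: lug moulded under the rotor's cap that meets the stops, hidden from view; turns with the rotor. Origin on the axis 72 mm above the cart
- saucer: terracotta saucer, 124 mm across, 20 mm high, lying beside the sprinkler; origin under its centre
- marker: flat wooden plant marker stick, 160 x 18 x 5 mm, lying beside the sprinkler; origin under its middle
- pot: small terracotta pot, 72 mm across, 60 mm high, beside the sprinkler; origin under its centre
- trowel: aluminium trowel with wooden handle, 290 mm long, 30 mm high; origin on the underside near its middle, x towards the blade
- seed_tin: closed tin, 68 mm across, 90 mm high; origin under its centre

How it is judged:
By the outcome, as a careful person would: the job done as asked, in the order asked, and still so for the second after the job is handed in, with the robot touching nothing.
It also fails if it takes over 72 s, if anything falls off the work surface, if the arm or the gripper's body presses on something with over 40 N, if the wrist force passes 120 N, or if a joint passes its speed limit or range.

ROBOT

A 7-joint arm with a two-finger parallel gripper is mounted at the origin on the work surface. World frame = base frame: x ahead of the robot, y to its left, z up, the work surface at z = 0. Lengths are in m, angles in rad, forces in N, time in s.
With the tool pointing down it reaches from about 0.4 to 0.75 m from the base axis. Payload 19.5 kg.
Tool frame: the origin (TCP) lies midway between the tips of the shut fingers; the grasp point (between the pads) lies 19 mm behind it; x points along the fingers, y is the direction in which the jaws open and shut, and the axes are right-handed (so a half turn about x gives the same grasp; the last joint's range is limited). The gripper opens to 85 mm and grips with 20 to 120 N. Pads are 22 mm wide; open, the fingers measure 114 mm over their backs; the gripper's body (76 mm by 85 mm) begins 54 mm behind the grasp point. The pads swing forward as they close: fully open they stand 13 mm farther back than shut.
Start: joints at [1.294, 0.707, -0.028, 1.485, 0.022, 0.951, -0.075], TCP at [0.134, -0.559, 0.231] pointing down, gripper open.
Joint ranges: [-2.71, 2.71], [-0.32, 2.16], [-1.57, 1.52], [0, 2.45], [-1.46, 4.6], [0, 2.02], [-2.83, 2.83]. Speed limits (rad/s): [1.89, 1.89, 2.57, 2.57, 3.01, 3.01, 3.01].

INTERFACE

Orientations are given as a unit quaternion [x, y, z, w].
In Python, from bench import robot, kinematics, optics gives the robot as it stands. The module is installed in compiled form; this text tells all that it offers. Calls block until the motion is done:
- robot.reach(position, orientation): joint-space move of the TCP to a pose.
- robot.move_straight(position, orientation=None, rate=0.15, guard=None): straight line of the TCP; orientation=None keeps the orientation; rate is the mean speed in m/s. With guard (N) it stops when the force on the tool has changed by that much, and returns True; else False.
- robot.set_joints(angles): joint-space move.
- robot.gripper_to(opening, grasp_force=None): opening from 0.0 (shut) to 1.0 (fully open); grasp_force is the grip in N (None keeps the last); returns when the fingers have stopped.
- robot.hold(seconds).
- kinematics.solve_ik(position, orientation): joint angles nearest the present ones, or None.
- robot.read_state(): the state.
- optics.capture(name): name is "side" or "top"; returns (picture, depth): 400x640x3 uint8, blue, green, red; 400x640 float32, m along the optical axis (not along the pixel's ray), 0 where there is no reading.
- optics.camera_params(name): a dict with "K" (3x3 intrinsics, pixels), "cam_to_world" (4x4, takes a point from camera to world coordinates). Camera axes: x right, y up, looking along -z (the intrinsics and any distortion apply to the point x, -y, -z); pixel columns grow to the right and rows downward; lengths in m; the calibration is good to about 2 mm. A picture is of the moment at which its call begins. camera_params takes no time and is no camera call.
A pose or a line that the arm cannot do raises robot.MotionError and nothing moves.
- robot.finish_job(): hands the job in, once; it reports no verdict.
The state is a dict: "clock": time; "q": joint angles; "qvel": joint speeds; "joint_torque": joint torques, N m; "tool_pos": TCP position; "ee_rot": TCP orientation; "ft_force": force on the tool from outside, world axes, zero at the start; "moment": the same for the moment, N m; "gripper_width": opening from 0.0 (shut) to 1.0 (fully open).
Only numpy, scipy, OpenCV 4.12 (cv2) and the standard library are available. Lean on these libraries where they do the work, as an engineer would, in place of code of your own. Each camera call takes 0.05 s, during which the arm holds its last target. There are 200 camera calls.

## Working session

There is one attempt and no reset: what is moved stays moved. The work goes in short steps, each a Python script; the robot and the scene stay as the last script left them, time stands still between calls to the robot, and variables do not carry over. Pictures are saved under pics/ and viewed, about 8 in all and at most 12, crops included, and the job is handed in when it is done.

```bash
mkdir -p pics; python3 - <<'E'
from bench import robot, optics
import cv2,numpy as np
for n in("top","side"):
    p,d=optics.capture(n); cv2.imwrite(f"pics/{n}0.png",p); np.save(f"{n}0.npy",d)
    c=optics.camera_params(n); print(n,{k:np.round(v,3).tolist() if hasattr(v,'shape') else v for k,v in c.items()})
print(robot.read_state())
E
```

```text
top {'K': [[485.487, 0.0, 318.186], [0.0, 485.487, 198.0], [0.0, 0.0, 1.0]], 'cam_to_world': [[-0.004, 0.992, -0.123, 0.316], [-1.0, -0.002, 0.014, 0.041], [0.013, 0.123, 0.992, 1.783], [0.0, 0.0, 0.0, 1.0]]}
side {'K': [[414.617, 0.0, 321.714], [0.0, 414.617, 194.073], [0.0, 0.0, 1.0]], 'cam_to_world': [[0.998, 0.045, -0.045, 0.489], [-0.064, 0.688, -0.723, -0.927], [-0.002, 0.724, 0.689, 0.988], [0.0, 0.0, 0.0, 1.0]]}
{'clock': 0.1, 'q': array([ 1.29428578,  0.70703143, -0.02760492,  1.48490713,  0.02201849,
        0.95090224, -0.0755057 ]), 'qvel': array([-0.00126816, -0.00032764,  0.00093248, -0.00187675, -0.00084906,
       -0.00139235,  0.00011699]), 'joint_torque': array([ 2.19586327e-03, -8.84311724e+01,  1.23696472e+00, -2.36459523e+01,
        1.70882174e-02,  5.01882343e-03, -1.31838947e-04]), 'tool_pos': array([ 0.13371945, -0.55901266,  0.23089031]), 'ee_rot': array([-0.70218244, -0.08315481,  0.70229587, -0.08249615]), 'ft_force': array([-0.24487998,  1.53967825, -0.26988842]), 'moment': array([-0.00728995, -0.06360028,  0.01242058]), 'gripper_width': 0.9996188098639598}
```

View pics/top0.png

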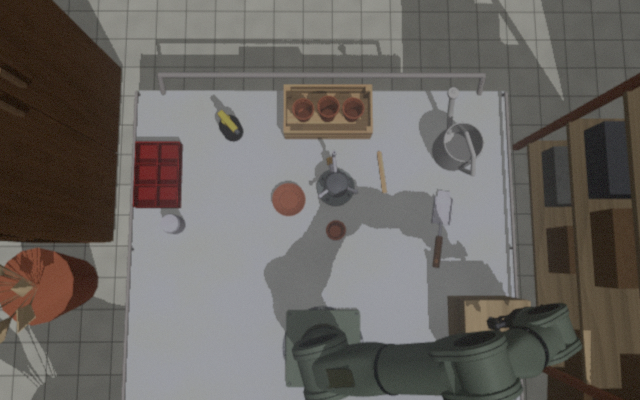

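View pics/side0.png

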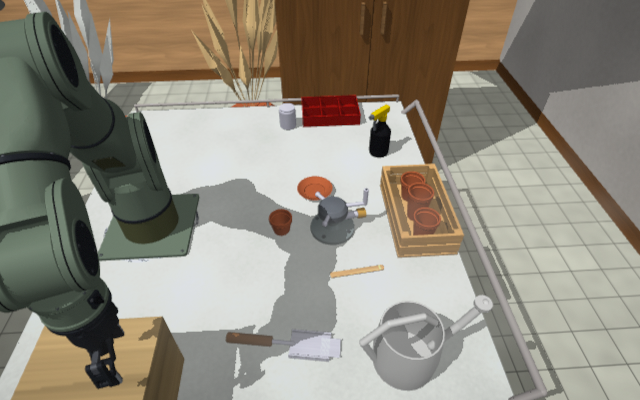

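The top view shows the sprinkler at about (336,186), with the long arm pointing up the image near (328,150). The saucer is at (289,198), the pot at (337,230) and the stick at (382,172). In the side view the cap is at (333,208) and the nozzle at (366,196).

```bash
cat > h.py <<'E'
import numpy as np, cv2
from bench import robot, optics, kinematics
def cloud(n,d):
    c=optics.camera_params(n);K=c["K"];T=c["cam_to_world"]
    v,u=np.mgrid[0:400,0:640]
    P=np.stack([(u-K[0,2])/K[0,0]*d,-(v-K[1,2])/K[1,1]*d,-d],-1)
    return P@T[:3,:3].T+T[:3,3]
E
python3 - <<'E'
from h import *
for n in("top","side"):
    d=np.load(n+"0.npy");P=cloud(n,d);p=cv2.imread(f"pics/{n}0.png")
    b=(slice(130,250),slice(260,400)) if n=="top" else (slice(160,290),slice(255,400))
    cv2.imwrite(f"pics/{n}c.png",cv2.resize(p[b],None,fx=5,fy=4.5,interpolation=cv2.INTER_CUBIC) if 0 else cv2.resize(p[b],None,fx=4.5,fy=4.5,interpolation=cv2.INTER_CUBIC))
    Q=P[b].reshape(-1,3);Q=Q[d[b].ravel()>0]
    print(n,"table",np.median(Q[:,2]))
    z0=np.median(Q[:,2])
    for lo,hi in((.105,.114),(.114,.16),(.09,.105),(.05,.07)):
        S=Q[(Q[:,2]-z0>lo)&(Q[:,2]-z0<hi)&(Q[:,0]>.3)]
        print(lo,hi,len(S),S.mean(0).round(4),S.min(0).round(3),S.max(0).round(3))
        if lo==.114: print(S.round(3).tolist()[:30])
        if lo==.105: print(cv2.minEnclosingCircle(S[:,:2].astype(np.float32)))
E
```

```text
top table 0.0027611037496928503
0.105 0.114 220 [ 0.5792 -0.0465  0.1115] [ 0.534 -0.118  0.108] [0.676 0.015 0.117]
((0.593422532081604, -0.048719581216573715), 0.08446893841028214)
0.114 0.16 38 [ 0.6373 -0.0407  0.1365] [ 0.543 -0.069  0.117] [ 0.684 -0.03   0.16 ]
[[0.684, -0.033, 0.152], [0.684, -0.037, 0.152], [0.682, -0.04, 0.16], [0.68, -0.033, 0.155], [0.681, -0.037, 0.152], [0.681, -0.04, 0.153], [0.68, -0.043, 0.156], [0.678, -0.03, 0.149], [0.676, -0.033, 0.156], [0.677, -0.036, 0.153], [0.677, -0.04, 0.155], [0.676, -0.043, 0.155], [0.676, -0.03, 0.141], [0.674, -0.033, 0.149], [0.675, -0.037, 0.146], [0.674, -0.04, 0.152], [0.676, -0.044, 0.144], [0.676, -0.031, 0.126], [0.672, -0.033, 0.144], [0.671, -0.037, 0.147], [0.672, -0.04, 0.145], [0.671, -0.034, 0.13], [0.67, -0.037, 0.135], [0.673, -0.041, 0.125], [0.592, -0.069, 0.119], [0.586, -0.055, 0.117], [0.586, -0.069, 0.117], [0.579, -0.03, 0.118], [0.579, -0.041, 0.117], [0.574, -0.058, 0.122]]
0.09 0.105 494 [ 0.621  -0.0389  0.1007] [ 0.529 -0.175  0.093] [0.77  0.131 0.108]
0.05 0.07 258 [ 0.6233 -0.0268  0.0617]
[... 490 characters left out ...]
 -0.04, 0.15], [0.676, -0.042, 0.152], [0.679, -0.041, 0.151], [0.682, -0.042, 0.152], [0.67, -0.04, 0.147], [0.672, -0.044, 0.151], [0.675, -0.044, 0.15], [0.678, -0.044, 0.151], [0.682, -0.043, 0.149], [0.668, -0.035, 0.139], [0.67, -0.045, 0.147], [0.672, -0.047, 0.149], [0.676, -0.044, 0.146], [0.679, -0.042, 0.145], [0.668, -0.04, 0.139], [0.67, -0.043, 0.142], [0.673, -0.043, 0.142], [0.677, -0.041, 0.14], [0.68, -0.041, 0.139], [0.668, -0.038, 0.133], [0.67, -0.044, 0.139], [0.673, -0.043, 0.138], [0.676, -0.044, 0.138]]
0.09 0.105 499 [ 0.6075 -0.051   0.0977] [ 0.526 -0.143  0.09 ] [0.817 0.138 0.105]
0.05 0.07 409 [ 0.602  -0.0232  0.058 ] [ 0.382 -0.173  0.05 ] [0.822 0.137 0.07 ]
```

View pics/topc.png

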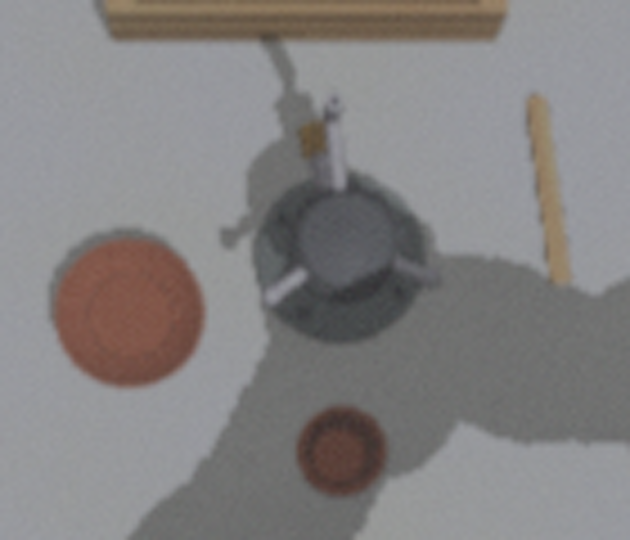

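View pics/sidec.png

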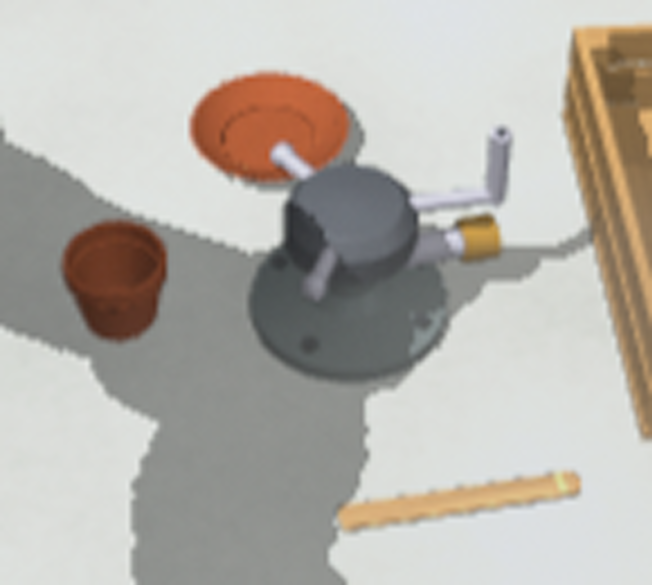

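The crops show the long arm rotated slightly clockwise of the brass-ended pipe. Next I'll fit the axis, the pipe and the nozzle.

```bash
cat >> h.py <<'E'
def measure(n,p,d):
    P=cloud(n,d).reshape(-1,3); hsv=cv2.cvtColor(p,cv2.COLOR_BGR2HSV).reshape(-1,3); ok=d.ravel()>0
    tab=ok&(np.hypot(P[:,0]-.58,P[:,1]+.047)<.15); z0=np.median(P[tab&(abs(P[:,2])<.006),2]); P[:,2]-=z0
    c=np.array([.578,-.047])
    for _ in range(8):
        m=ok&(abs(P[:,2]-.110)<.005)&(np.hypot(*(P[:,:2]-c).T)<.05)
        Q=P[m,:2]; c=(Q.max(0)+Q.min(0))/2*.5+Q.mean(0)*.5
    m=ok&(P[:,2]>.12)&(P[:,2]<.158)&(abs(np.hypot(*(P[:,:2]-c).T)-.1)<.02); N=P[m]
    m=ok&(P[:,2]>.035)&(P[:,2]<.065)&(hsv[:,1]>110)&(hsv[:,0]>12)&(hsv[:,0]<35)&(np.hypot(*(P[:,:2]-c).T)<.115); B=P[m]
    m=ok&(P[:,2]>.003)&(P[:,2]<.02)&(hsv[:,1]<90)&(np.hypot(*(P[:,:2]-c).T)<.085); F=P[m]
    f=cv2.fitEllipse(cv2.convexHull(F[:,:2].astype(np.float32))) if len(F)>20 else None
    r={"z0":z0,"c":c,"ext":np.ptp(Q,axis=0),"N":N[:,:2].mean(0),"Ntop":N[N[:,2]>.147][:,:2].mean(0),"B":B.mean(0),"nB":len(B),"Brng":(B.min(0),B.max(0)),"foot":f}
    a=lambda v:np.arctan2(v[1],v[0])
    r["angN"]=a(r["Ntop"]-c); r["rN"]=np.hypot(*(r["Ntop"]-c)); r["angB"]=a(r["B"][:2]-c)
    return r
E
python3 - <<'E'
from h import *
np.set_printoptions(precision=4,suppress=True)
for n in("top","side"):
    for k,v in measure(n,cv2.imread(f"pics/{n}0.png"),np.load(n+"0.npy")).items():print(n,k,v)
from scipy.spatial.transform import Rotation as R
print(R.from_quat(robot.read_state()["ee_rot"]).as_matrix())
E
```

```text
h.py:19: RuntimeWarning: Mean of empty slice.
  r={"z0":z0,"c":c,"ext":np.ptp(Q,axis=0),"N":N[:,:2].mean(0),"Ntop":N[N[:,2]>.147][:,:2].mean(0),"B":B.mean(0),"nB":len(B),"Brng":(B.min(0),B.max(0)),"foot":f}
  ret = um.true_divide(
Traceback (most recent call last):
  File "h.py", line 19, in measure
    r={"z0":z0,"c":c,"ext":np.ptp(Q,axis=0),"N":N[:,:2].mean(0),"Ntop":N[N[:,2]>.147][:,:2].mean(0),"B":B.mean(0),"nB":len(B),"Brng":(B.min(0),B.max(0)),"foot":f}
                                                                                                                                      ~~~~~^^^
ValueError: zero-size array to reduction operation minimum which has no identity
```

```bash
python3 - <<'E'
from h import *
p=cv2.imread("pics/top0.png");print(cv2.cvtColor(p,cv2.COLOR_BGR2HSV)[156:164,326:333].tolist())
print(cloud("top",np.load("top0.npy"))[156:164,326:333].round(3)[::2].tolist())
E
sed -i 's/hsv\[:,1\]>110)/hsv[:,1]>75)/; s/(hsv\[:,0\]>12)/(hsv[:,0]>8)/' h.py
cat > m.py <<'E'
from h import *
import sys
np.set_printoptions(precision=4,suppress=True)
for n in("top","side"):
  try:
    for k,v in measure(n,cv2.imread(f"pics/{n}{sys.argv[1]}.png"),np.load(f"{n}{sys.argv[1]}.npy")).items():print(n,k,v)
  except Exception as e: print(n,e)
from scipy.spatial.transform import Rotation as R
print(R.from_quat(robot.read_state()["ee_rot"]).as_matrix())
E
python3 m.py 0
```

```text
[[[0, 5, 110], [30, 2, 106], [15, 14, 109], [17, 21, 107], [16, 25, 113], [15, 14, 110], [173, 11, 89]], [[10, 7, 108], [23, 28, 108], [17, 49, 109], [19, 64, 100], [16, 59, 104], [15, 55, 102], [5, 15, 104]], [[22, 28, 102], [17, 78, 104], [18, 100, 105], [19, 90, 96], [17, 84, 97], [16, 73, 98], [4, 18, 111]], [[19, 46, 94], [19, 86, 101], [18, 102, 103], [17, 87, 94], [19, 93, 93], [14, 75, 99], [9, 17, 107]], [[18, 38, 100], [17, 86, 98], [18, 105, 100], [16, 88, 96], [17, 94, 98], [17, 82, 96], [10, 22, 103]], [[19, 27, 104], [16, 81, 91], [17, 106, 99], [17, 92, 94], [17, 94, 98], [16, 87, 97], [12, 24, 107]], [[15, 15, 100], [17, 71, 97], [17, 91, 101], [18, 86, 89], [17, 94, 92], [18, 84, 97], [13, 33, 107]], [[21, 17, 105], [16, 58, 97], [16, 87, 97], [15, 74, 90], [16, 60, 93], [16, 50, 96], [8, 21, 99]]]
[[[0.695, -0.014, 0.002], [0.695, -0.017, 0.002], [0.695, -0.021, 0.003], [0.696, -0.025, 0.0], [0.682, -0.026, 0.063], [0.682, -0.03, 0.066], [0.674, -0.032, 0.104]], [[0.677, -0.012, 0.055], [0.677, -0.016, 0.055], [0.675, -0.019, 0.061], [0.676, -0.023, 0.059], [0.676, 
[... 698 characters left out ...]
), (0.16457030177116394, 0.16921880841255188), 20.962236404418945)
top angN 0.12557812789946687
top rN 0.10085863405792272
top angB 0.30435325862815304
side z0 -0.0009695047003500101
side c [ 0.575  -0.0539]
side ext [0.0734 0.0784]
side N [ 0.6743 -0.0422]
side Ntop [ 0.6749 -0.0401]
side B [ 0.6681 -0.039   0.0555]
side nB 74
side Brng (array([ 0.6555, -0.0491,  0.0413]), array([ 0.6809, -0.0236,  0.0635]))
side foot ((0.5748447775840759, -0.05211516469717026), (0.16390667855739594, 0.16834719479084015), 173.74807739257812)
side angN 0.13790981681033432
side rN 0.1009408108594526
side angB 0.15926202405380685
[[-0.0003  0.2327 -0.9726]
 [ 0.0009 -0.9726 -0.2327]
 [-1.     -0.0009  0.0001]]
```

```bash
cat >> h.py <<'E'
from scipy.spatial.transform import Rotation as R
C=np.array([.577,-.051]); OFF=.0185; Z=.118
def rad(t): return np.array([np.cos(t),np.sin(t)])
def pose(t,side,z=Z,gap=0.):
    """tool pose for the nozzle at world angle t; side=-1: tool clockwise of it (pushes anticlockwise)"""
    r=rad(t); tg=np.array([-r[1],r[0]]); p=C+.1*r+side*(OFF+gap)*tg
    M=np.array([[0,r[0],r[1]],[0,r[1],-r[0]],[-1,0,0]])
    return np.r_[p,z],R.from_matrix(M).as_quat()
def ft(t):
    f=robot.read_state()["ft_force"]; r=rad(t); return np.array([f[:2]@r, f[1]*r[0]-f[0]*r[1], f[2]])
def push(t,side,goal,step=.1,rate=.03,guard=7.,stop=8.):
    d=-side; f0=ft(t); log=[]
    while d*(goal-t)>1e-4:
        t2=t+d*min(step,abs(goal-t)); p,q=pose(t2,side)
        hit=robot.move_straight(p,q,rate=rate,guard=guard)
        s=robot.read_state(); v=s["tool_pos"][:2]-C
        t=np.arctan2(v[1],v[0])-side*np.arctan2(OFF,.1) if hit else t2
        f=ft(t)-f0; log.append((round(t,3),*f.round(1),bool(hit)))
        if hit or abs(f[1])>stop: break
    print(*log,sep="\n"); print("clock",robot.read_state()["clock"]); return t
E
python3 - <<'E'
from h import *
robot.gripper_to(0.0)
p,q=pose(.13,-1,z=.21,gap=.012)
robot.reach(p,q)
for t in(1.75,1.0,0,-1.3):
  for s in(-1,1):
    j=kinematics.solve_ik(*pose(t,s)); print(t,s,None if j is None else j.round(2))
print(robot.read_state()["q"].round(2),ft(.13),robot.read_state()["clock"])
for n in("top","side"):
    a,d=optics.capture(n); cv2.imwrite(f"pics/{n}1.png",a); np.save(f"{n}1.npy",d)
    b=(slice(110,230),slice(270,410)) if n=="top" else (slice(130,270),slice(255,410))
    cv2.imwrite(f"pics/{n}1c.png",cv2.resize(a[b],None,fx=4,fy=4))
im=[cv2.imread(f"pics/{n}1c.png") for n in("top","side")]
h=max(i.shape[0] for i in im); im=[cv2.copyMakeBorder(i,0,h-i.shape[0],0,0,0) for i in im]
o=np.hstack(im); cv2.imwrite("pics/both1.png",cv2.resize(o,None,fx=790/o.shape[1],fy=790/o.shape[1]))
E
```

```text
1.75 -1 [ 0.17  0.93 -0.65  1.58  0.69  0.87  1.01]
1.75 1 [ 0.18  0.88 -0.63  1.72  0.7   0.77  0.96]
1.0 -1 [ 0.12  0.99 -0.49  1.31  0.5   0.97  0.54]
1.0 1 [ 0.1   0.94 -0.48  1.44  0.5   0.88  0.47]
0 -1 [ 0.17  1.02 -0.29  1.16  0.29  1.01 -0.15]
0 1 [ 0.11  1.01 -0.29  1.17  0.29  1.   -0.2 ]
-1.3 -1 [ 0.2   0.89 -0.01  1.49  0.01  0.75 -1.1 ]
-1.3 1 [ 0.18  0.94 -0.    1.36  0.    0.84 -1.13]
[ 0.18  0.93 -0.34  1.03  0.29  1.22 -0.  ] [-0.0999232  -0.40474218 -0.20835068] 3.4667
```

View pics/both1.png

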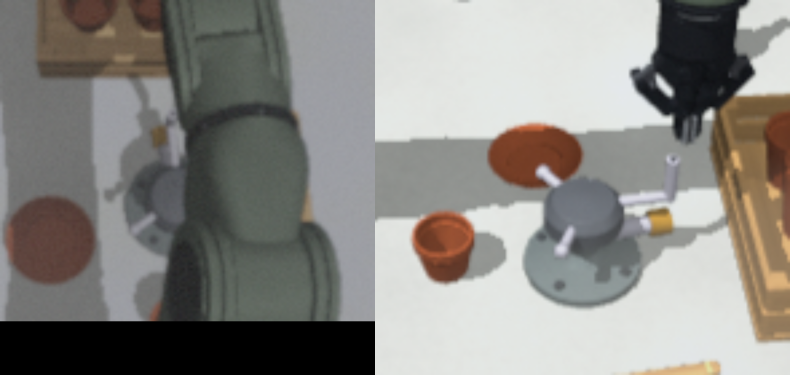

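Picture 5 shows the shut fingers above the nozzle's clockwise side, with nothing in the way. I'll descend and push anticlockwise.

```bash
python3 - <<'E'
from h import *
p,q=pose(.13,-1,gap=.012)
print("desc",robot.move_straight(p,q,rate=.1,guard=4),robot.read_state()["tool_pos"],ft(.13))
t=push(.01,-1,1.85)
s=robot.read_state();print(t,s["tool_pos"],s["ft_force"])
E
```

```text
desc False [ 0.68042201 -0.06830964  0.11869615] [-0.19558124 -0.31845698  0.48285493]
(0.11, np.float64(0.1), np.float64(-1.2), np.float64(-0.6), False)
(0.21, np.float64(-0.6), np.float64(0.2), np.float64(-0.6), False)
(0.31, np.float64(1.4), np.float64(0.0), np.float64(-0.8), False)
(0.41, np.float64(-1.1), np.float64(-0.0), np.float64(-1.1), False)
(0.51, np.float64(0.4), np.float64(-0.5), np.float64(-0.2), False)
(0.61, np.float64(0.3), np.float64(0.8), np.float64(-0.3), False)
(0.71, np.float64(0.4), np.float64(0.4), np.float64(-0.4), False)
(0.81, np.float64(-0.1), np.float64(0.3), np.float64(0.1), False)
(0.91, np.float64(0.1), np.float64(0.5), np.float64(1.2), False)
(1.01, np.float64(-0.0), np.float64(-0.1), np.float64(-0.8), False)
(1.11, np.float64(-0.5), np.float64(0.2), np.float64(0.7), False)
(1.21, np.float64(0.3), np.float64(-0.5), np.float64(-1.4), False)
(np.float64(1.238), np.float64(1.5), np.float64(-6.0), np.float64(0.5), True)
clock 10.775
1.2376234961807047 [0.6272389  0.03754216 0.11802075] [ 6.48585653 -0.77448857  0.97103717]
```

```bash
python3 - <<'E'
from h import *
t=1.238
for k in range(6):
    t+=.006; p,q=pose(t,-1); robot.move_straight(p,q,rate=.01,guard=10); f=ft(t); print(round(t,3),f.round(1))
    if f[1]<-11: break
s=robot.read_state();print(s["clock"],s["tool_pos"])
a,d=optics.capture("side"); cv2.imwrite("pics/side2.png",a); np.save("side2.npy",d)
a,d=optics.capture("top"); cv2.imwrite("pics/top2.png",a); np.save("top2.npy",d)
E
python3 m.py 2 | grep -v "^ "
```

```text
1.244 [-0.2 -5.8 -1.4]
1.25 [ 0.3 -7.  -2.1]
1.256 [ 0.  -8.9 -3. ]
1.262 [ 0.2 -9.  -2.2]
1.268 [ 0.5 -9.9 -3.1]
1.274 [  0.5 -11.   -4.2]
12.275 [0.62516427 0.0387445  0.11821357]
top zero-size array to reduction operation maximum which has no identity
side z0 -0.0009750605082297081
side c [ 0.5752 -0.0528]
side ext [0.0737 0.0743]
side N [0.616  0.0328]
side Ntop [0.6157 0.0324]
side B [ 0.668  -0.0379  0.0548]
side nB 76
side Brng (array([ 0.6538, -0.0497,  0.0406]), array([ 0.6809, -0.0173,  0.062 ]))
side foot ((0.5721138715744019, -0.051743991672992706), (0.1472455859184265, 0.1672045886516571), 114.12039184570312)
side angN 1.127309027661667
side rN 0.09425882933362524
side angB 0.15935797259532444
[[ 0.0029  0.2926  0.9562]
```

The reading rose smoothly to 11 N over about 4 mm, so this is the anticlockwise stop. Next I'll back off, cross over the top and push clockwise.

```bash
python3 - <<'E'
from h import *
t=1.274
p,q=pose(t,-1,gap=.012); robot.move_straight(p,q,rate=.05)
p[2]=.185; robot.move_straight(p,q,rate=.15)
p,q=pose(t,1,z=.185,gap=.016); robot.move_straight(p,q,rate=.15)
a,d=optics.capture("side"); cv2.imwrite("pics/side3.png",a); np.save("side3.npy",d)
print(measure("side",a,d)["angN"],robot.read_state()["clock"])
cv2.imwrite("pics/side3c.png",cv2.resize(a[130:270,255:410],None,fx=4,fy=4))
a,d=optics.capture("top"); cv2.imwrite("pics/top3.png",a); np.save("top3.npy",d)
E
```

```text
1.1908897562659257 14.0
```

View pics/side3c.png

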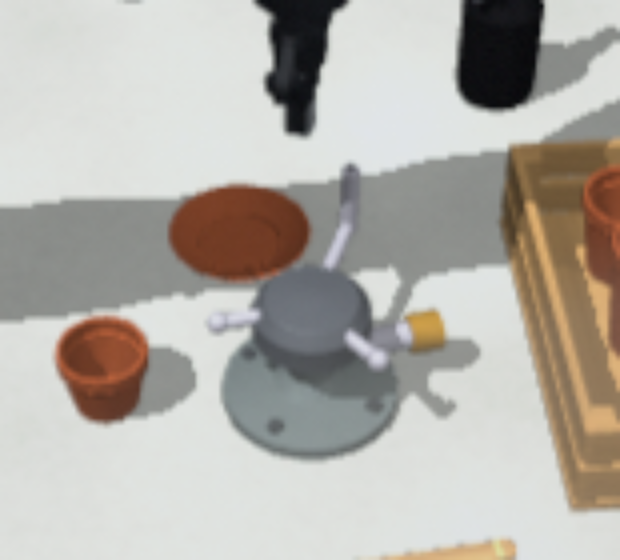

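The nozzle at crop pixel (350,175) stands free, and the fingers at (298,120) are above its anticlockwise side.

```bash
python3 - <<'E'
from h import *
p,q=pose(1.274,1,gap=.016)
print("desc",robot.move_straight(p,q,rate=.1,guard=4),ft(1.27))
t=push(1.43,1,-1.35,guard=7)
for k in range(8):
    f=ft(t); print(round(t,3),f.round(1))
    if abs(f[1])>10: break
    t-=.006; robot.move_straight(*pose(t,1),rate=.01,guard=10)
s=robot.read_state();print(s["clock"],s["tool_pos"])
E
```

```text
desc False [ 0.293407   -1.56376363  0.80912366]
(1.33, np.float64(-0.5), np.float64(2.0), np.float64(-1.8), False)
(1.23, np.float64(0.1), np.float64(2.1), np.float64(-1.0), False)
(1.13, np.float64(0.0), np.float64(1.7), np.float64(-1.2), False)
(1.03, np.float64(0.5), np.float64(1.7), np.float64(-0.7), False)
(0.93, np.float64(-0.8), np.float64(2.7), np.float64(-1.0), False)
(0.83, np.float64(-0.2), np.float64(1.6), np.float64(-1.3), False)
(0.73, np.float64(0.3), np.float64(1.7), np.float64(-1.6), False)
(0.63, np.float64(1.0), np.float64(2.1), np.float64(-0.0), False)
(0.53, np.float64(0.4), np.float64(2.0), np.float64(-1.3), False)
(0.43, np.float64(0.3), np.float64(1.8), np.float64(-0.5), False)
(0.33, np.float64(0.2), np.float64(1.5), np.float64(-0.5), False)
(0.23, np.float64(-1.1), np.float64(2.0), np.float64(-1.0), False)
(0.13, np.float64(0.4), np.float64(1.5), np.float64(-1.2), False)
(0.03, np.float64(0.2), np.float64(1.5), np.float64(-1.0), False)
(-0.07, np.float64(0.0), np.float64(1.3), np.float64(-0.7), False)
(-0.17, np.float64(-0.6), np.float64(1.4), np.float64(-1
[... 293 characters left out ...]
p.float64(-1.0), np.float64(1.6), np.float64(-0.3), False)
(-0.77, np.float64(0.3), np.float64(2.6), np.float64(-0.8), False)
(-0.87, np.float64(-0.3), np.float64(1.2), np.float64(-1.0), False)
(-0.97, np.float64(0.4), np.float64(1.7), np.float64(-0.5), False)
(-1.07, np.float64(-0.5), np.float64(1.5), np.float64(-0.6), False)
(-1.17, np.float64(-0.7), np.float64(2.2), np.float64(-0.6), False)
(np.float64(-1.195), np.float64(1.3), np.float64(6.8), np.float64(-0.5), True)
clock 27.9083
-1.195 [1.4 5.3 0.3]
-1.201 [ 0.5  4.6 -1.1]
-1.207 [ 0.2  7.  -2.6]
-1.213 [ 1.   7.5 -3.1]
-1.219 [-0.1  9.3 -3. ]
-1.225 [-0.7  9.7 -2.3]
-1.231 [ 1.  11.2 -3.9]
29.4083 [ 0.62905291 -0.13842846  0.11819453]
```

The clockwise stop is felt at world angle of about -1.2. I'll cross over and look at the pipe and rotor.

```bash
python3 - <<'E'
from h import *
t=-1.231
p,q=pose(t,1,gap=.012); robot.move_straight(p,q,rate=.05)
p[2]=.185; robot.move_straight(p,q,rate=.15)
p,q=pose(t,-1,z=.185,gap=.016); robot.move_straight(p,q,rate=.15)
im=[]
for n in("top","side"):
    a,d=optics.capture(n); cv2.imwrite(f"pics/{n}4.png",a); np.save(f"{n}4.npy",d)
    b=(slice(120,240),slice(260,380)) if n=="top" else (slice(140,260),slice(275,395))
    im.append(cv2.resize(a[b],None,fx=3.3,fy=3.3,interpolation=cv2.INTER_CUBIC))
cv2.imwrite("pics/both4.png",np.hstack(im));print(robot.read_state()["clock"])
E
python3 m.py 4
```

```text
31.0833
top z0 0.0007874146323625375
top c [ 0.5745 -0.0487]
top ext [0.0881 0.0875]
top N [nan nan]
top Ntop [nan nan]
top B [ 0.6678 -0.027   0.0579]
top nB 42
top Brng (array([ 0.6555, -0.0408,  0.0489]), array([ 0.6794, -0.0154,  0.064 ]))
top foot ((0.5741533041000366, -0.047870196402072906), (0.1648823469877243, 0.16821351647377014), 142.1044464111328)
top angN nan
top rN nan
top angB 0.22927098927463058
side z0 -0.0009332908373960169
side c [ 0.5693 -0.0526]
side ext [0.0742 0.072 ]
side N [ 0.615  -0.1437]
side Ntop [ 0.6157 -0.1413]
side B [ 0.6681 -0.0384  0.0552]
side nB 75
side Brng (array([ 0.6529, -0.0522,  0.039 ]), array([ 0.6804, -0.0206,  0.0646]))
side foot ((0.5694329142570496, -0.05013655126094818), (0.1578902304172516, 0.17030255496501923), 141.7861328125)
side angN -1.0896845275417286
side rN 0.10008621402740464
side angB 0.14270436686676757
[[-0.0001  0.3341 -0.9425]
 [ 0.0005 -0.9425 -0.3341]
 [-1.     -0.0004 -0.0001]]h.py:19: RuntimeWarning: Mean of empty slice.
  r={"z0":z0,"c":c,"ext":np.ptp(Q,axis=0),"N":N[:,:2].mean(0),"Ntop":N[N[:,2]>.147][:,:2].mean(0),"B":B.mean(0),"nB":len(B),"Brng":(B.min(0),B.max(0)),"foot":f}
  ret = um.true_divide(
```

View pics/both4.png

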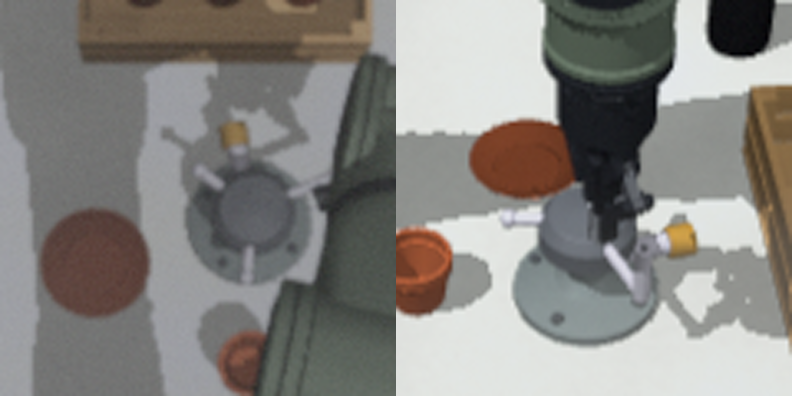

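The top view in picture 7 shows the brass end unobstructed at crop (234,137) and the cap at (257,207). That puts the pipe direction at a world angle of about 0.235. I'll push back to just short of it and then measure.

```bash
cat > snap.py <<'E'
from h import *
def snap(k):
    for n in("top","side"):
        a,d=optics.capture(n); cv2.imwrite(f"pics/{n}{k}.png",a); np.save(f"{n}{k}.npy",d)
        try:
            r=measure(n,a,d); print(n,*[(x,np.round(r[x],4)) for x in("c","Ntop","B","angN","rN")])
            c={"top":[.5786,-.0490],"side":[.575,-.053]}[n]; v=r["Ntop"]-c; print("  ang from unoccluded axis",np.arctan2(v[1],v[0]))
        except Exception as e: print(n,e)
E
python3 - <<'E'
from snap import *
p,q=pose(-1.231,-1,gap=.016)
print("desc",robot.move_straight(p,q,rate=.1,guard=4))
t=push(-1.40,-1,.2,step=.1,rate=.035)
p,q=pose(t,-1,gap=.02); robot.move_straight(p,q,rate=.08)
snap(5); print(robot.read_state()["clock"])
E
```

```text
desc False
(-1.3, np.float64(-0.1), np.float64(-0.1), np.float64(-0.2), False)
(-1.2, np.float64(-1.0), np.float64(-0.2), np.float64(-0.6), False)
(-1.1, np.float64(-1.7), np.float64(0.3), np.float64(-0.1), False)
(-1.0, np.float64(-0.8), np.float64(0.4), np.float64(-0.3), False)
(-0.9, np.float64(-0.1), np.float64(-0.4), np.float64(-0.1), False)
(-0.8, np.float64(-0.4), np.float64(-0.1), np.float64(0.4), False)
(-0.7, np.float64(-0.5), np.float64(0.2), np.float64(0.2), False)
(-0.6, np.float64(-0.3), np.float64(0.5), np.float64(-0.1), False)
(-0.5, np.float64(-0.3), np.float64(0.3), np.float64(-0.6), False)
(-0.4, np.float64(-0.7), np.float64(0.6), np.float64(-0.6), False)
(-0.3, np.float64(-0.2), np.float64(0.4), np.float64(-0.1), False)
(-0.2, np.float64(0.1), np.float64(-0.4), np.float64(0.3), False)
(-0.1, np.float64(-0.5), np.float64(0.2), np.float64(-1.2), False)
(0.0, np.float64(0.1), np.float64(0.2), np.float64(-1.0), False)
(0.1, np.float64(-1.1), np.float64(-0.2), np.float64(-0.1), False)
(0.2, np.float64(-0.6), np.float64(-0.2), np.float64(-0.9), False)
clock 38.9417
top ('c', array([ 0.5824, -0.0334])) ('Ntop', array([ 0.6786, -0.0285])) ('B', array([ 0.667 , -0.0197,  0.0575])) ('angN', np.float64(0.0507)) ('rN', np.float64(0.0963))
  ang from unoccluded axis 0.2024399449193081
side ('c', array([ 0.5757, -0.0529])) ('Ntop', array([ 0.6799, -0.0722])) ('B', array([ 0.6683, -0.0388,  0.055 ])) ('angN', np.float64(-0.1831)) ('rN', np.float64(0.1059))
  ang from unoccluded axis -0.18055495577792002
39.4417
```

```bash
python3 - <<'E'
from snap import *
p,q=pose(.2,-1,gap=.02); p[2]=.185; robot.move_straight(p,q,rate=.2)
p[1]-=.17;p[0]-=.03; p[2]=.22; robot.move_straight(p,q,rate=.2)
snap(6); print(robot.read_state()["clock"])
a=cv2.imread("pics/top6.png")[125:225,275:375];b=cv2.imread("pics/side6.png")[150:250,295:395]
cv2.imwrite("pics/both6.png",cv2.resize(np.hstack([a,b]),None,fx=4,fy=4,interpolation=cv2.INTER_CUBIC))
E
```

```text
top ('c', array([ 0.58  , -0.0465])) ('Ntop', array([ 0.6791, -0.0302])) ('B', array([ 0.6662, -0.0195,  0.0584])) ('angN', np.float64(0.1629)) ('rN', np.float64(0.1003))
  ang from unoccluded axis 0.18460161397614575
side ('c', array([ 0.5753, -0.0541])) ('Ntop', array([nan, nan])) ('B', array([ 0.6635, -0.0429,  0.0482])) ('angN', np.float64(nan)) ('rN', np.float64(nan))
  ang from unoccluded axis nan
41.0583h.py:19: RuntimeWarning: Mean of empty slice.
  r={"z0":z0,"c":c,"ext":np.ptp(Q,axis=0),"N":N[:,:2].mean(0),"Ntop":N[N[:,2]>.147][:,:2].mean(0),"B":B.mean(0),"nB":len(B),"Brng":(B.min(0),B.max(0)),"foot":f}
  ret = um.true_divide(
```

View pics/both6.png

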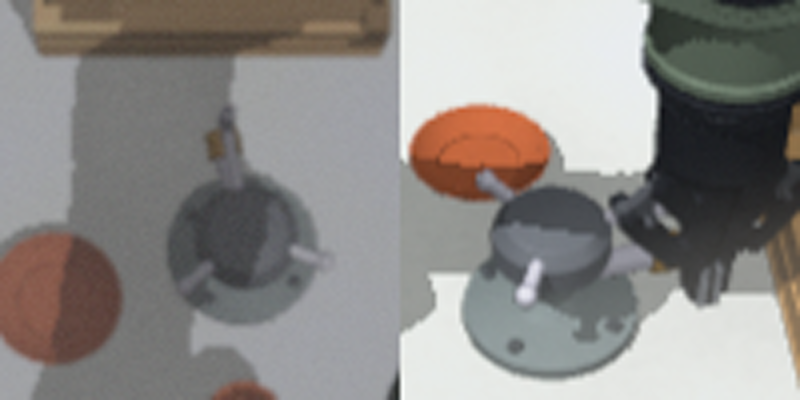

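Picture 8, the top view, shows the arm still slightly clockwise of the pipe, with brass visible on its left at crop (213,145). I'll refine the axis and pipe angle from the stored top frames, using a disc fit on the cap.

```bash
python3 - <<'E'
from h import *
np.set_printoptions(precision=4,suppress=True)
from scipy.ndimage import median_filter
for n,ks in(("top",(0,4,6)),("side",(0,2,3))):
  for k in ks:
    d=np.load(f"{n}{k}.npy"); p=cv2.imread(f"pics/{n}{k}.png"); hsv=cv2.cvtColor(p,cv2.COLOR_BGR2HSV)
    P=cloud(n,d)
    # cap pixels, disc fit: score inside - ring
    Q=P[(P[...,2]>(.095 if n=="top" else .104))&(P[...,2]<.118)][:,:2]; Q=Q[np.hypot(*(Q-[.577,-.05]).T)<.08]
    best=[]
    for x in np.arange(.566,.592,.001):
      for y in np.arange(-.062,-.036,.001):
        r=np.hypot(Q[:,0]-x,Q[:,1]-y); best.append(((r<.045).sum()-(abs(r-.052)<.006).sum(),x,y))
    best=np.array(best); c=best[best[:,0]>=best[:,0].max()-2][:,1:].mean(0)
    B=P[(hsv[...,1]>60)&(hsv[...,0]>8)&(hsv[...,0]<32)&(P[...,2]>.03)&(P[...,2]<.07)]; B=B[np.hypot(*(B[:,:2]-c).T)<.115]
    b=np.array([np.median(B[:,0]),(np.percentile(B[:,1],4)+np.percentile(B[:,1],96))/2]); v=b-c
    N=P[(P[...,2]>.142)&(P[...,2]<.158)]; N=N[abs(np.hypot(*(N[:,:2]-c).T)-.1)<.015][:,:2]; N=N.mean(0) if len(N) else [np.nan]*2
    print(n,k,"axis",c,"brass",b,np.percentile(B[:,1],[4,96]),len(B),"angB",np.arctan2(v[1],v[0]),"N",N,np.arctan2(*(N-c)[::-1]),np.hypot(*(N-c)))
E
```

```text
top 0 axis [ 0.579 -0.047] brass [ 0.668  -0.0226] [-0.0297 -0.0155] 28 angB 0.2672293489403648 N [ 0.6771 -0.0371] 0.10049198615766966 0.09861361143067127
top 4 axis [ 0.5785 -0.047 ] brass [ 0.6681 -0.028 ] [-0.0406 -0.0155] 51 angB 0.20865942446027352 N [nan, nan] nan nan
top 6 axis [ 0.578  -0.0467] brass [ 0.6654 -0.0207] [-0.026  -0.0154] 20 angB 0.28967956470712003 N [ 0.678  -0.0292] 0.17405435964873023 0.10148408929380583
side 0 axis [ 0.5747 -0.0528] brass [ 0.6673 -0.0365] [-0.0484 -0.0246] 77 angB 0.17521530591344653 N [ 0.6752 -0.0404] 0.12362773529305296 0.10121886362330147
side 2 axis [ 0.5746 -0.0523] brass [ 0.6672 -0.0345] [-0.0471 -0.0219] 76 angB 0.18965681295213224 N [0.6166 0.0325] 1.1107344867999458 0.09465114389391485
side 3 axis [ 0.5756 -0.0515] brass [ 0.6671 -0.0357] [-0.048  -0.0233] 76 angB 0.17167986802554874 N [0.6126 0.0416] 1.1921133564360091 0.10022917534359091
```

The arm is about 0.035 rad clockwise of the pipe; the estimates range from 0.02 to 0.045. I'll nudge it by that amount and then retreat to the start pose for a clear view.

```bash
python3 - <<'E'
from snap import *
p,q=pose(.2,-1,z=.185,gap=.02); robot.move_straight(p,q,rate=.2)
p,q=pose(.2,-1,gap=.02); robot.move_straight(p,q,rate=.12,guard=5)
p,q=pose(.15,-1); robot.move_straight(p,q,rate=.06,guard=8)
t=push(.15,-1,.235,step=.05,rate=.02)
p,q=pose(t,-1,gap=.02); robot.move_straight(p,q,rate=.08)
p[2]=.2; robot.move_straight(p,q,rate=.15)
robot.set_joints([1.294,.707,-.028,1.485,.022,.951,-.075])
snap(7); print(robot.read_state()["clock"])
a=cv2.imread("pics/top7.png")[125:225,275:375];b=cv2.imread("pics/side7.png")[150:250,295:395]
cv2.imwrite("pics/both7.png",cv2.resize(np.hstack([a,b]),None,fx=4,fy=4,interpolation=cv2.INTER_CUBIC))
E
```

```text
(0.2, np.float64(-0.1), np.float64(0.6), np.float64(0.2), False)
(0.235, np.float64(-0.4), np.float64(-0.9), np.float64(0.4), False)
clock 43.9333
top ('c', array([ 0.5805, -0.047 ])) ('Ntop', array([ 0.6767, -0.0272])) ('B', array([ 0.6666, -0.0242,  0.0536])) ('angN', np.float64(0.2023)) ('rN', np.float64(0.0982))
  ang from unoccluded axis 0.21847371970101576
side ('c', array([ 0.5769, -0.0529])) ('Ntop', array([ 0.6738, -0.0297])) ('B', array([ 0.6682, -0.0384,  0.0548])) ('angN', np.float64(0.2346)) ('rN', np.float64(0.0996))
  ang from unoccluded axis 0.2317384017294677
47.75
```

View pics/both7.png

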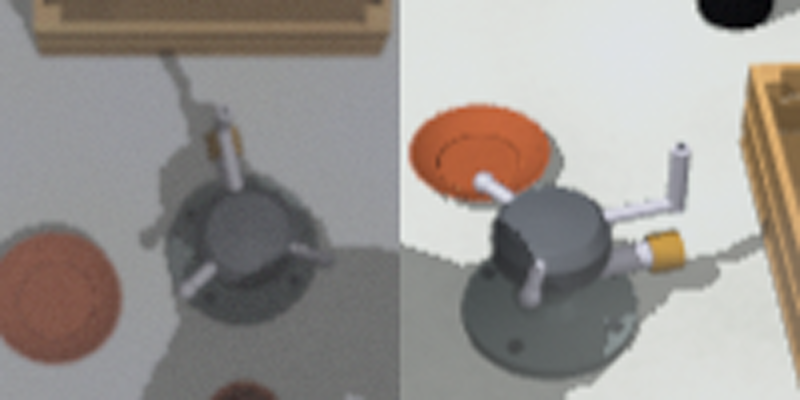

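Final cross-check by projection: for each camera, find the angle whose projected pipe axis passes through the brass silhouette's centroid, and the same for the nozzle tip.

```bash
python3 - <<'E'
from h import *
from scipy.optimize import brentq
def proj(n,X):
    c=optics.camera_params(n);T=c["cam_to_world"];p=T[:3,:3].T@(np.asarray(X)-T[:3,3]); K=c["K"]
    return np.array([K[0,0]*p[0]/-p[2]+K[0,2],K[1,1]*-p[1]/-p[2]+K[1,2]])
for n,kb,ax in(("top",4,(.5785,-.047)),("side",7,(.5755,-.0525))):
    A=np.array(ax)
    p=cv2.imread(f"pics/{n}{kb}.png").astype(float);h=cv2.cvtColor(p.astype(np.uint8),cv2.COLOR_BGR2HSV)
    P=cloud(n,np.load(f"{n}{kb}.npy"))
    m=(h[...,1]>50)&(h[...,0]>8)&(h[...,0]<32)&(np.hypot(P[...,0]-.668,P[...,1]+.03)<.028)&(P[...,2]>.02)&(P[...,2]<.075)
    v,u=np.nonzero(m); w=h[...,1][m].astype(float); cb=np.array([(u*w).sum(),(v*w).sum()])/w.sum()
    def off(t,q,z,r0,r1):
        a=proj(n,[*(A+r0*rad(t)),z]);b=proj(n,[*(A+r1*rad(t)),z]);e=b-a;s=q-a;return (e[0]*s[1]-e[1]*s[0])/np.hypot(*e)
    tb=brentq(lambda t:off(t,cb,.045,.05,.1),-.3,.8)
    P=cloud(n,np.load(f"{n}7.npy")); m=(P[...,2]>.12)&(P[...,2]<.16)&(np.hypot(P[...,0]-.676,P[...,1]+.028)<.03)
    v,u=np.nonzero(m); N=np.array([u.mean(),v.mean()]); zc=np.median(P[m][:,2])
    tn=brentq(lambda t:off(t,N,zc,.05,.1),-.3,.8)
    print(n,"brass px",cb,len(w),"pipe",round(tb,3),"nozzle px",N,"z",zc,"nozzle",round(tn,3))
E
```

```text
top brass px [330.41327863 160.14434912] 55 pipe 0.201 nozzle px [330.86956522 153.2173913 ] z 0.1508356285483461 nozzle 0.22
side brass px [361.27908304 212.12850756] 77 pipe 0.246 nozzle px [364.25490196 190.80392157] z 0.14098371524422748 nozzle 0.199
```

```bash
python3 -c "
from bench import robot
robot.finish_job(); print(robot.read_state()['clock'])"
```

```text
the job is handed in; nothing more can be done
the job is handed in; nothing more can be done
```

The rotor turns freely between both stops, and the job is handed in, with the long arm left over the inlet pipe to within what I could measure. I used shut fingers throughout and never gripped the nozzle.

- **Anticlockwise stop:** I felt it at about +1.0 rad from the pipe, where the push rose to 11 N.
- **Clockwise stop:** I felt it at about −1.35 rad, where the push again rose to 11 N.
- **Free turning:** It took only 1–2 N between the stops. The highest push I read was about 11 N, well under the 25 N limit.
- **Final position:** I pushed the long arm back over the pipe in two steps, then moved the robot clear to its start pose. The clock read 47.75 s at the last check.

**Disagreement in the last check:** the two cameras differ slightly on how well the long arm lines up with the pipe. The top camera puts it about 0.02 rad anticlockwise and the side camera about 0.05 rad clockwise. That averages to about −0.01 rad, so I left it there.

The saucer, pot, stick and other things were not touched as far as I could see. The last picture showed only the area around the sprinkler, so I did not check each item separately.

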